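# Show the dust filter over the lemel tray

## Robot

A 6-joint arm with a two-finger parallel gripper is mounted at the origin on the work surface. World frame = base frame: x ahead of the robot, y to its left, z up, the work surface at z = 0. Lengths are in mm, angles in rad, forces in N, time in s.
With the tool pointing down it reaches from about 350 to 875 mm from the base axis. Payload 4.2 kg.
Tool frame: the origin (TCP) lies between the finger pads; the fingertips stand 11 mm ahead of it and the grasp point (between the pads) lies 8 mm behind it; z points along the fingers, y is the direction in which the jaws open and shut (so a half turn about z gives the same grasp; the last joint's range is limited). The gripper opens to 85 mm and grips with 20 to 120 N. Pads are 22 mm wide; open, the fingers measure 114 mm over their backs; the gripper's body (76 mm by 85 mm) begins 54 mm behind the grasp point. The pads swing forward as they close: fully open they stand 13 mm farther back than shut.
Start: joints at [1.465, 0.385, 0.008, 0, -1.194, -0.259], TCP at [222.944, 583.863, 242.312] pointing down, gripper open.
Joint ranges: [-3.14, 3.14], [-1.21, 2.06], [-1.07, 1.41], [-3.16, 2.05], [-2.99, -0.16], [-3.1, 3.1]. Speed limits (rad/s): [2.79, 2.79, 3.14, 3.14, 3.14, 3.14].

## Interface

Orientations are given as a unit quaternion [x, y, z, w].
In Python, from bench import * gives the robot as it stands.
- The arm moves only by the tool servo_tool, never from a script. Its argument "rows" is a list of rows, each a list of 7 numbers: the opening, from 0 (shut) to 1 (fully open), then the shift along the tool's x, y, z in cm, then the turn, a rotation vector about the tool's x, y, z in degrees. A call has 1 to 12 rows; each row shifts and turns the commanded pose from where the row before left it, along the tool's axes as they then stand; what a row does not reach is not made up. A row lasts 1/10 s, in which the tool goes at most 50 mm and 8.59 degrees, less where a joint would pass 70% of its speed; a pose out of reach is approached as far as the arm can. A call is refused whole if a number of a shift passes 5 or a number of a turn 8.59, either way. A call with a gripper value outside its range is refused whole. The fingers move at their own pace and stop on an object; the grip force is fixed at half the most. Time passes only in rows, so rows that do not move let the fingers close. It gives the time, the measured TCP pose, the force and the opening at its end, in the units of the state.
- read_state(): the state, without advancing time (a new reading comes with each control period).
- get_image(name): name is "scene" or "side" or "wrist"; returns a dict with "image" (420x560x3 uint8, red, green, blue), "mtx" (3x3 intrinsics, pixels), "extrinsics" (4x4, takes a point from camera to world coordinates). Camera axes: x right, y up, looking along -z (the intrinsics and any distortion apply to the point x, -y, -z); pixel columns grow to the right and rows downward; lengths in mm; the calibration is good to about 2 mm. A picture is of the moment at which its call begins. There is no depth.
- job_done(): hands the job in, once; it reports no verdict.
The state is a dict: "clock": time; "joints": joint angles; "joint_vel": joint speeds; "joint_efforts": joint torques, N m; "position": TCP position; "ee_rot": TCP orientation; "contact_force": force on the tool from outside, world axes, zero at the start; "wrist_torque": the same for the moment, N m; "gripper_width": finger opening in mm.
Only numpy, scipy, OpenCV 4.12 (cv2) and the standard library are available. Lean on these libraries where they do the work, as an engineer would, in place of code of your own. Each camera call takes 0.05 s, during which the arm holds its last target. There are 200 camera calls.

## Task

Open the steel top flap of the bench dust extractor wide by its black knob so that it stays open, then draw the filter plate (the mesh plate with the tall pull tab, not the plain blanking plate beside it) straight up out of its slot. It is delicate and full of silver dust: squeeze it lightly, well under 50 N of grip, and keep it upright all the way. Finish still holding it up for inspection, upright and clear above the middle of the shallow wooden tray, its lower edge about 10 cm over the bench, with the flap left open and the blanking plate and the other things on the bench undisturbed.

Things in the scene. Friction and masses are not known exactly. Their poses are not given: they have to be found in the camera images.
- extractor: fixed grey open-topped box 150 (x) x 220 (y) x 120 mm high, walls 5 mm, hinged steel flap on top. Origin: centre of underside, z up. Grille front faces its -x; hinge along the top of its +x side, which has an outlet stub 30 mm long. Two slots for upright plates lie along its x, centred at x -15, y +40 and -40 mm; ribs 55 mm above underside, gap 16 mm. Left or right on the bench
- flap (a joint): angle of the flap, rad: 0 shut, grows as the front edge is lifted, stop at 1.75 (just past upright). A stiff friction hinge (0.25 N m) holds it at any angle. It starts shut or slightly ajar (up to 0.2). Wide open means past 1.2
- flap_knob (a point): centre of the black knob block on the flap, 22 (x) x 24 (y) x 22 mm high, its underside 19 mm above the flap's upper face on a 12 mm stem; 20 mm behind the flap's front edge, mid-width. Axes turn with the flap: y along the hinge, z out of the flap
- flap_hinge (a point): point on the hinge line, mid-width, at the flap's underside, 120 mm above the bench. y along the hinge. The flap is a plate 150 x 220 x 6 mm; the knob's centre is 130 mm from the hinge line along the flap and 36 mm off the flap's underside
- filter: loose framed mesh filter plate 100 (x) x 12 (y) x 65 mm high, about 0.12 kg, with a pull tab 30 (x) x 12 (y) x 30 mm high amid its top edge. Stands upright in one of the two slots, lower edge 20 mm above the bench, hidden by the shut flap. Origin: middle of its lower edge; x along its length, z up. Not to be squeezed with 50 N or more of grip
- filter_tab (a point): grasp point of the filter: in the middle of the pull tab, 78 mm above the filter's lower edge (the tab spans 65 to 95 mm), 12 mm thick along its y; axes as the filter
- blank: loose plain solid aluminium blanking plate, 100 x 12 x 65 mm, no tab, standing in the other slot; to be left there. Origin: middle of its lower edge, z up
- tray: fixed shallow wooden tray, 160 (x) x 200 (y) x 22 mm high, walls 4 mm, on the other side of the bench. Origin: centre of its underside
- bola0: silver ball pendant, 38 mm across; bystander, leave alone. Origin: on its underside
- bola1: silver ball pendant, 32 mm across; bystander, leave alone. Origin: on its underside
- bola2: silver ball pendant, 42 mm across; bystander, leave alone. Origin: on its underside
- spool: wire spool, 60 mm across, 40 mm high; bystander, leave alone. Origin: on its underside
- pliers: flat pliers, 170 mm long; bystander, leave alone. Origin: on its underside
- driver: red-handled screwdriver, 160 mm long, lying; bystander, leave alone

How it is judged:
By the outcome, as a careful person would: the job done as asked, in the order asked, and still so for the second after the job is handed in, while the arm keeps its last pose, push and grip.
It also fails if it takes over 58 s, if anything falls off the work surface, if the arm or the gripper's body presses on something with over 40 N, if the wrist force passes 120 N, or if a joint passes its speed limit or range.

## Working session

There is one attempt and no reset: what is moved stays moved. The work goes in short steps, Python scripts to look and compute and a tool call to move; the robot and the scene stay as the last step left them, time stands still between calls to the robot, and variables do not carry over. Pictures are saved under pics/ and viewed, about 8 in all and at most 12, crops included, and the job is handed in when it is done.

Besides the shell and the picture viewer there is one more tool, called by a JSON object that holds its "method" and its "body". servo_tool: Moves the arm, as the interface text tells. Its arguments: {"type":"object","properties":{"rows":{"type":"array","items":{"type":"array","items":{"type":"number"}}}},"required":["rows"]}

```bash
mkdir -p pics; cat > h.py <<'E'
from bench import *
import numpy as np, cv2
from scipy.spatial.transform import Rotation as R
def snap(n,f):
    d=get_image(n); cv2.imwrite('pics/'+f,d['image'][:,:,::-1]); np.savez('pics/'+f[:-4]+'.npz',m=d['mtx'],e=d['extrinsics']); return d
def ray(f,u,v):
    d=np.load('pics/'+f+'.npz'); m,e=d['m'],d['e']
    p=np.array([(u-m[0,2])/m[0,0],-(v-m[1,2])/m[1,1],-1.]); return e[:3,3],e[:3,:3]@p
def onz(f,u,v,z):
    o,d=ray(f,u,v); return o+d*(z-o[2])/d[2]
def proj(f,p):
    d=np.load('pics/'+f+'.npz'); m,e=d['m'],d['e']; c=e[:3,:3].T@(np.array(p)-e[:3,3]); return np.array([m[0,2]+m[0,0]*c[0]/-c[2], m[1,2]-m[1,1]*c[1]/-c[2]])
def tri(f1,a,f2,b):
    o1,d1=ray(f1,*a);o2,d2=ray(f2,*b); A=np.c_[d1,-d2]; t=np.linalg.lstsq(A,o2-o1,rcond=None)[0]
    p,q=o1+d1*t[0],o2+d2*t[1]; return (p+q)/2,np.linalg.norm(p-q)
E
python3 - <<'E'
from h import *
print(read_state())
for n in('scene','side'):
    d=snap(n,n+'0.png'); print(d['extrinsics'].round(2),d['mtx'],[k for k in d])
a=cv2.imread('pics/scene0.png');b=cv2.imread('pics/side0.png')
E
```

```text
{'clock': 0.0, 'joints': array([ 1.46457906e+00,  3.85557499e-01,  6.63897195e-03, -4.61355151e-04,
       -1.19400338e+00, -2.58568288e-01]), 'joint_vel': array([-0.00051259,  0.0011138 ,  0.00198412,  0.00025612, -0.00047817,
       -0.00094416]), 'joint_efforts': array([-2.22110175e-04, -3.92297137e+01,  1.88398325e+01,  4.18625593e+00,
       -4.66775353e-03,  1.25458364e-06]), 'position': array([222.77870544, 583.35743248, 241.23171897]), 'ee_rot': array([ 9.83396481e-01, -1.81466764e-01, -1.32902915e-04,  1.07602599e-03]), 'contact_force': array([-0.36054825, -0.48222508,  0.55227074]), 'wrist_torque': array([0.02103465, 0.01426312, 0.00597202]), 'gripper_width': 85.73071144838087}
[[-4.4000e-01 -7.5000e-01  4.9000e-01  9.7496e+02]
 [ 9.0000e-01 -3.7000e-01  2.4000e-01  1.6725e+02]
 [ 0.0000e+00  5.5000e-01  8.4000e-01  7.4866e+02]
 [ 0.0000e+00  0.0000e+00  0.0000e+00  1.0000e+00]] [[384.71999112   0.         274.68233554]
 [  0.         384.71999112 208.94056432]
 [  0.           0.           1.        ]] ['image', 'mtx', 'extrinsics']
[[-7.4000e-01  5.0000e-01 -4.6000e-01  1.3371e+02]
 [-6.8000e-01 -5.4000e-01  5.0000e-01  5.1095e+02]
 [ 0.0000e+00  6.8000e-01  7.3000e-01  8.9246e+02]
 [ 0.0000e+00  0.0000e+00  0.0000e+00  1.0000e+00]] [[544.05622457   0.         274.65261519]
 [  0.         544.05622457 213.18894007]
 [  0.           0.           1.        ]] ['image', 'mtx', 'extrinsics']
```

View pics/scene0.png

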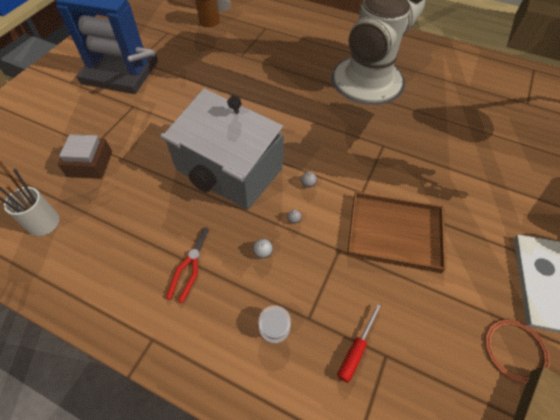

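View pics/side0.png

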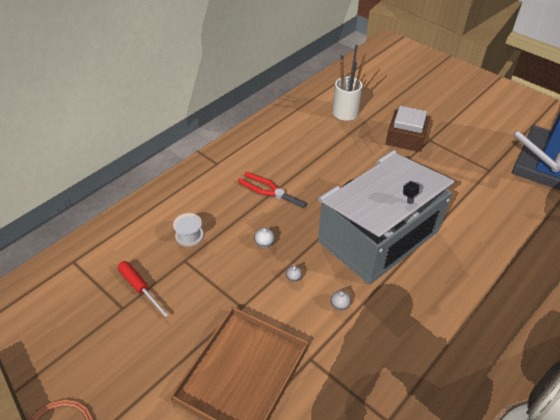

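The scene picture shows the extractor at about (225,150), its knob at (235,102), outlet stub at (203,178) and the tray at (397,232). The side picture shows the knob at (411,188), the grille facing the robot, and the tray at (243,365). The flap is slightly ajar.

```bash
python3 - <<'E'
from h import *
S,D='scene0','side0'
print('knob',tri(S,(235,102),D,(411,188)))
print('frontL/R',tri(S,(283,130),D,(378,228)),tri(S,(211,92),D,(453,185)))
print('hinge corners',tri(S,(247,172),D,(322,198)),tri(S,(164,135),D,(395,155)))
print('tray rim', [onz(S,*c,22).round() for c in((355,196),(443,207),(444,270),(349,238))])
print('tray rim side', [onz(D,*c,22).round() for c in((235,308),(311,346),(250,425),(174,391))])
for n,c,c2 in(('b0',(309,181),(341,301)),('b1',(295,217),(294,274)),('b2',(262,250),(265,238))): print(n,onz(S,*c,15).round(),onz(D,*c2,15).round())
for p in('scene0','side0'):
  im=cv2.imread(f'pics/{p}.png'); x=(190,70,) if p=='scene0' else (300,130)
x=cv2.imread('pics/scene0.png')[75:225,145:330]; y=cv2.imread('pics/side0.png')[140:290,290:475]
cv2.imwrite('pics/c0.png',np.vstack([cv2.resize(x,None,fx=2,fy=2,interpolation=2)*1, cv2.resize(y,None,fx=2,fy=2,interpolation=2)]).reshape(600,370,3))
cv2.imwrite('pics/c0.png',np.hstack([cv2.resize(x,None,fx=2.15,fy=2.15,interpolation=2), cv2.resize(y,None,fx=2.15,fy=2.15,interpolation=2)]))
E
```

```text
knob (array([ 432.93960764, -193.17560584,  180.2500432 ]), np.float64(2.9620054575740826))
frontL/R (array([432.14650551, -83.27372095, 152.98499278]), np.float64(17.432242933968148)) (array([ 391.43140517, -286.60056083,  144.73404599]), np.float64(9.738586781960997))
hinge corners (array([562.60441927, -95.82788698, 138.22672867]), np.float64(0.945678991378112)) (array([ 539.65033726, -318.94920174,  119.10764064]), np.float64(0.44623368090223803))
tray rim [array([436., 111.,  22.]), array([377., 300.,  22.]), array([531., 337.,  22.]), array([546., 137.,  22.])]
tray rim side [array([567., 145.,  22.]), array([411., 109.,  22.]), array([392., 283.,  22.]), array([526., 329.,  22.])]
b0 [438.  -3.  15.] [432.  -6.  15.]
b1 [545.   9.  15.] [540.   7.  15.]
b2 [651. -19.  15.] [647. -23.  15.]
```

View pics/c0.png

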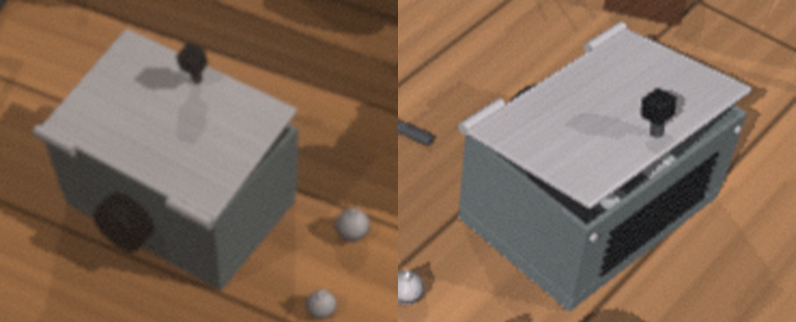

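```bash
python3 - <<'E'
from h import *
S,D='scene0','side0'
k=tri(S,(234.3,102),D,(410.9,188.8));a=tri(S,(283.1,125.2),D,(379.3,236.3));b=tri(S,(203.6,89),D,(453.7,181.9));c=tri(S,(243.6,178),D,(319.8,200.5));d=tri(S,(162.2,134.5),D,(395.6,152.6))
for n,q in zip('kabcd',(k,a,b,c,d)): print(n,q[0].round(1),round(q[1],1))
u=(a[0]-b[0])+(c[0]-d[0]); print('yaw of y axis',np.degrees(np.arctan2(-u[0],u[1])))
print(read_state()['ee_rot'],R.from_quat(read_state()['ee_rot']).as_matrix().round(2))
E
```

```text
k [ 432.7 -194.5  178.5] 0.9
a [420.7 -82.9 147.9] 1.0
b [ 394.9 -301.3  145.5] 0.3
c [ 569.9 -100.3  123.5] 0.4
d [ 541.5 -322.3  121.8] 1.2
yaw of y axis -7.011410843096377
[ 9.83396080e-01 -1.81469505e-01 -1.21860503e-04  9.76428259e-04] [[ 0.93 -0.36 -0.  ]
 [-0.36 -0.93 -0.  ]
 [ 0.    0.   -1.  ]]
```

{"method": "servo_tool", "body": {"rows": [[1,0,0,0,0,0,-7],[1,0,0,0,0,0,-7.2],[1,2.5,3,0,0,0,0],[1,2.5,4,0,0,0,0],[1,2.5,4,0,0,0,0],[1,2.5,4,0,0,0,0],[1,2,4,0,0,0,0],[1,2,4,0,0,0,0],[1,2,4,0,0,0,0],[1,2,4,0,0,0,0],[1,2,4,0,0,0,0],[1,2,4,0,0,0,0]]}}

```text
clock: 1.3
position: [395.9, 169.0, 242.2]
ee_rot: [0.998, -0.058, -0.0, -0.0]
contact_force: [1.2, 0.4, -0.3]
gripper_width: 85.1
```

{"method": "servo_tool", "body": {"rows": [[1,2,4,0,0,0,0],[1,2,4,0,0,0,0],[1,1,4,0,0,0,0],[1,1,4,0,0,0,0],[1,1,4,0,0,0,0],[1,0,4,0,0,0,0],[1,0,3,0,0,0,0],[1,0,3,0,0,0,0],[1,0,0,0,0,0,0],[1,0,0,0,0,0,0]]}}

```text
clock: 2.3
position: [430.0, -135.7, 242.0]
ee_rot: [0.998, -0.059, -0.0, -0.0]
contact_force: [-0.5, 0.3, 0.1]
gripper_width: 85.3
```

{"method": "servo_tool", "body": {"rows": [[1,0.5,3,0,0,0,0],[1,0.5,2.8,0,0,0,0],[1,0,0,0,0,0,0],[1,0,0,0,0,0,0]]}}

```text
clock: 2.7
position: [433.6, -193.5, 242.0]
ee_rot: [0.998, -0.058, -0.0, -0.0]
contact_force: [0.0, -0.6, -0.6]
gripper_width: 85.6
```

```bash
python3 - <<'E'
from h import *
s=read_state();print(s['position'],s['ee_rot'].round(4),s['joints'].round(2))
d=snap('wrist','w1.png');print(d['extrinsics'].round(2)); print('pred knob',proj('w1',[432.7,-194.5,176]),'tcp',proj('w1',s['position']))
E
```

```text
[ 433.62860013 -193.47780802  241.98748677] [ 9.983e-01 -5.840e-02 -3.000e-04 -2.000e-04] [-0.08  0.13 -0.35 -0.   -1.1   1.53]
[[-1.2000e-01  9.5000e-01  3.0000e-01  5.1088e+02]
 [-9.9000e-01 -1.1000e-01 -4.0000e-02 -2.0230e+02]
 [-0.0000e+00 -3.0000e-01  9.5000e-01  3.7456e+02]
 [ 0.0000e+00  0.0000e+00  0.0000e+00  1.0000e+00]]
pred knob [272.64691201 231.37271791] tcp [271.04637583 283.37264519]
```

View pics/w1.png

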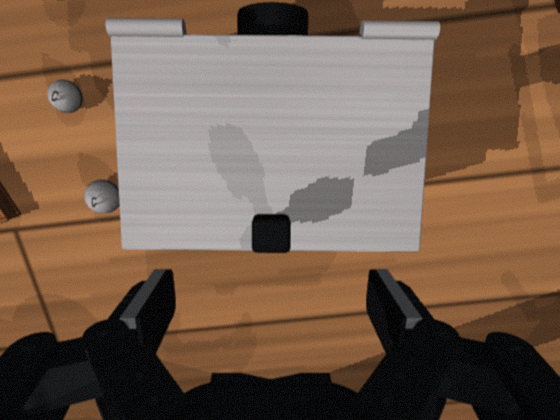

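The wrist picture shows the knob at (271,233), within 2 px of the prediction, with the jaws square to the flap edges. I'll descend and close in steps to learn how the gripper responds to opening commands.

{"method": "servo_tool", "body": {"rows": [[1,0,0,3,0,0,0],[1,0,0.1,3,0,0,0],[1,0,0,1,0,0,0],[0.6,0,0,0,0,0,0],[0.4,0,0,0,0,0,0],[0.32,0,0,0,0,0,0],[0.32,0,0,0,0,0,0],[0.32,0,0,0,0,0,0]]}}

```text
clock: 3.55
position: [433.9, -195.1, 173.1]
ee_rot: [0.998, -0.058, 0.001, 0.0]
contact_force: [0.2, 0.5, -0.0]
gripper_width: 27.7
```

{"method": "servo_tool", "body": {"rows": [[0.27,0,0,0,0,0,0],[0.27,0,0,0,0,0,0],[0.27,0,0,0,0,0,0],[0.27,0,0,0,0,0,0]]}}

```text
clock: 3.95
position: [433.6, -193.8, 172.6]
ee_rot: [0.998, -0.059, 0.0, -0.001]
contact_force: [-0.6, 6.8, 2.1]
gripper_width: 23.4
```

{"method": "servo_tool", "body": {"rows": [[0.2,0,0,0,0,0,0],[0.2,0,0,0,0,0,0],[0.2,0,0,0,0,0,0],[0.2,0,0,0,0,0,0]]}}

```text
clock: 4.35
position: [433.6, -193.8, 172.6]
ee_rot: [0.998, -0.059, 0.0, -0.001]
contact_force: [-0.8, 6.2, 0.6]
gripper_width: 22.9
```

{"method": "servo_tool", "body": {"rows": [[0,0,0,0,0,0,0],[0,0,0,0,0,0,0],[0,0,0,0,0,0,0],[0,0,0,0,0,0,0]]}}

```text
clock: 4.75
position: [433.6, -193.8, 172.6]
ee_rot: [0.998, -0.059, 0.0, -0.001]
contact_force: [-1.3, 7.6, 1.8]
gripper_width: 22.8
```

{"method": "servo_tool", "body": {"rows": [[0.26,0,0,0,0,0,0],[0.26,0.43,0,-0.8,0,0,0],[0.26,0.43,0,-0.8,0,0,0],[0.26,0.55,0,-0.76,0,0,0],[0.26,0.55,0,-0.76,0,0,0],[0.26,0.65,0,-0.67,0,0,0],[0.26,0.65,0,-0.67,0,0,0],[0.26,0,0,0,0,0,0]]}}

```text
clock: 5.55
position: [466.2, -197.9, 216.2]
ee_rot: [0.998, -0.059, -0.001, -0.001]
contact_force: [3.0, 5.6, -6.2]
gripper_width: 22.9
```

{"method": "servo_tool", "body": {"rows": [[0.26,0.74,0,-0.58,0,0,0],[0.26,0.74,0,-0.58,0,0,0],[0.26,0.81,0,-0.47,0,0,0],[0.26,0.81,0,-0.47,0,0,0],[0.26,0.87,0,-0.36,0,0,0],[0.26,0.87,0,-0.36,0,0,0],[0.26,0,0,0,0,0,0]]}}

```text
clock: 6.25
position: [513.6, -203.9, 243.9]
ee_rot: [0.998, -0.059, -0.002, -0.001]
contact_force: [0.1, 5.5, -9.3]
gripper_width: 23.0
```

{"method": "servo_tool", "body": {"rows": [[0.26,0.91,0,-0.23,0,0,0],[0.26,0.91,0,-0.23,0,0,0],[0.26,0.93,0,-0.1,0,0,0],[0.26,0.93,0,-0.1,0,0,0],[0.26,0.7,0,0.01,0,0,0],[0.26,0.7,0,0.01,0,0,0],[0.26,0.7,0,0.1,0,0,0],[0.26,0.7,0,0.1,0,0,0],[0.26,0,0,0,0,0,0]]}}

```text
clock: 7.15
position: [577.6, -212.0, 249.5]
ee_rot: [0.998, -0.058, -0.002, -0.0]
contact_force: [-1.3, 4.4, -5.8]
gripper_width: 22.9
```

```bash
python3 - <<'E'
from h import *
s=read_state();print(s['position'],s['contact_force'],s['gripper_width'],s['joints'].round(2))
a=snap('scene','s2.png')['image'];b=snap('side','d2.png')['image']
cv2.imwrite('pics/v2.png',np.hstack([a[40:260,120:420],b[80:300,250:550]])[:,:,::-1])
E
```

```text
[ 577.61206673 -211.96904174  249.49683607] [-1.2549149   4.40852156 -5.81104192] 22.92834640903653 [-0.09  0.37 -0.    0.   -1.21  1.54]
```

View pics/v2.png

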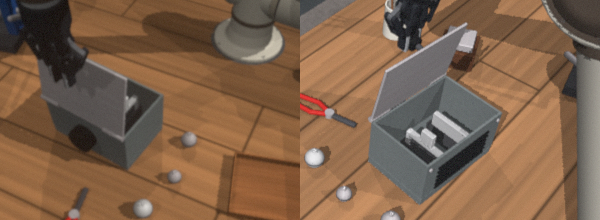

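The flap is wide open. In the right half of this picture the tabbed filter, at about (425,137), is in the +y slot (tray side) and the blank is at (450,125). I'll take the gripper's width-against-command curve on the knob, since the filter needs less than the default 60 N.

{"method": "servo_tool", "body": {"rows": [[0.28,0,0,0,0,0,0],[0.28,0,0,0,0,0,0],[0.28,0,0,0,0,0,0]]}}

```text
clock: 7.55
position: [578.4, -212.1, 249.7]
ee_rot: [0.998, -0.058, 0.0, 0.0]
contact_force: [-2.7, 4.3, -5.5]
gripper_width: 23.8
```

```bash
python3 - <<'E'
from h import *
for i in range(4): get_image('side'); s=read_state(); print(s['gripper_width'],s['contact_force'])
E
```

```text
23.89292320063194 [-2.69918046  4.55725026 -5.30007139]
23.87133487147775 [-1.91655819  3.61955095 -4.77527977]
23.865270068877436 [-1.46342469  4.92376744 -4.58966385]
23.995126115871827 [-1.80084573  4.32380269 -6.16029109]
```

{"method": "servo_tool", "body": {"rows": [[0.27,0,0,0,0,0,0],[0.27,0,0,0,0,0,0],[0.27,0,0,0,0,0,0]]}}

```text
clock: 8.05
position: [578.4, -212.1, 249.8]
ee_rot: [0.998, -0.058, 0.0, 0.0]
contact_force: [-1.6, 3.5, -5.0]
gripper_width: 23.4
```

```bash
python3 - <<'E'
from h import *
for i in range(4): get_image('side'); s=read_state(); print(s['gripper_width'],s['contact_force'])
E
```

```text
23.5937677259201 [-1.68248595  5.01009756 -3.65645187]
23.265269367346043 [-2.33395013  3.59814192 -4.49533757]
23.665492523878683 [-1.03430811  5.15098889 -3.46652676]
23.37694352544177 [-2.54169069  3.59016247 -4.05237534]
```

{"method": "servo_tool", "body": {"rows": [[0.3,0,0,0,0,0,0],[0.3,0,0,0,0,0,0],[0.3,0,0,0,0,0,0]]}}

```text
clock: 8.55
position: [579.5, -212.9, 251.0]
ee_rot: [0.998, -0.058, 0.002, 0.001]
contact_force: [0.7, 0.1, 0.4]
gripper_width: 25.6
```

```bash
python3 - <<'E'
from h import *
for i in range(4): get_image('side'); s=read_state(); print(s['gripper_width'],s['contact_force'])
E
```

```text
25.58763984722223 [-0.08882138  0.09320996 -0.19234952]
25.72958469329371 [ 0.44718708  0.24981997 -0.47524333]
25.266190927565933 [ 0.36837348 -0.7351554   0.48186636]
25.654416955453936 [ 0.08592288 -0.88893795 -0.3508419 ]
```

Contact starts at 24.0 mm and the grip saturates at about 22.85 mm, so commanding an opening near the object's thickness limits the force (about 26 N per mm of over-command). For the 12 mm tab I'll command about 0.132, roughly 20 N.

{"method": "servo_tool", "body": {"rows": [[0.6,0,0,0,0,0,0],[0.6,0,0,0,0,0,0],[0.6,0,0,-1,0,0,0],[0.6,0,0,-2.5,0,0,0],[0.6,0,0,-2.5,0,0,0],[0.6,0,0,-2,0,0,0],[0.6,-2,-0.8,0,0,0,0],[0.6,-3,-1,0,0,0,0],[0.6,-3.5,-1.2,0,0,0,0],[0.6,-3,-1,0,0,0,0],[0.6,0,0,0,0,0,0],[0.6,0,0,0,0,0,0]]}}

```text
clock: 9.95
position: [468.8, -158.9, 331.0]
ee_rot: [0.998, -0.058, 0.001, 0.0]
contact_force: [0.5, 0.4, -0.9]
gripper_width: 51.3
```

```bash
python3 - <<'E'
from h import *
s=read_state();print(s['position'],s['ee_rot'].round(4),s['contact_force'])
d=snap('wrist','w3.png'); print('pred tab top',proj('w3',[470,-159.5,115]),'blank',proj('w3',[460.3,-238.9,85]))
E
```

```text
[ 468.81711052 -158.86389774  330.99806794] [ 9.983e-01 -5.810e-02  1.500e-03  2.000e-04] [ 0.54451747  0.41099365 -0.94595293]
pred tab top [271.13633613 178.83857826] blank [339.88590044 173.69488547]
```

View pics/w3.png

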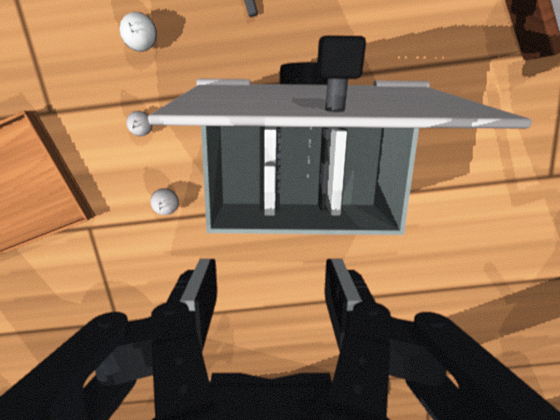

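```bash
python3 - <<'E'
from h import *
a=cv2.imread('pics/w3.png')
cv2.imwrite('pics/w3c.png',cv2.resize(a[115:235,225:365],None,fx=5,fy=5,interpolation=2)[:600])
g=cv2.cvtColor(a,6)
for r in range(128,222,6): 
  m=np.where(g[r,255:285]>150)[0]+255; print(r,(m.min(),m.max(),len(m)) if len(m) else '')
E
```

```text
128 
134 (np.int64(264), np.int64(275), 12)
140 (np.int64(264), np.int64(275), 12)
146 (np.int64(264), np.int64(275), 12)
152 (np.int64(265), np.int64(275), 11)
158 (np.int64(265), np.int64(275), 11)
164 
170 (np.int64(264), np.int64(274), 11)
176 (np.int64(264), np.int64(274), 11)
182 (np.int64(264), np.int64(274), 11)
188 (np.int64(264), np.int64(274), 11)
194 (np.int64(264), np.int64(274), 11)
200 (np.int64(264), np.int64(274), 11)
206 (np.int64(265), np.int64(274), 10)
212 (np.int64(269), np.int64(269), 1)
218
```

View pics/w3c.png

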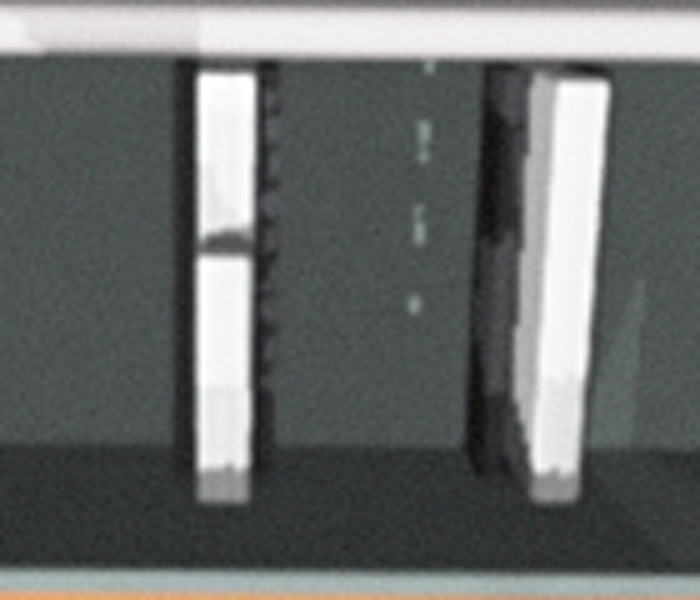

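```bash
python3 - <<'E'
from h import *
n=onz('w3',269.7,215.4,85);f=onz('w3',270.2,129.2,85);t=onz('w3',269.6,165.5,115);m=onz('w3',270,172,100)
print(n,f,np.hypot(*(n-f)[:2]),(n+f)/2,t, np.degrees(np.arctan2(*(f-n)[[1,0]])))
E
```

```text
[ 418.94343348 -151.89874616   85.        ] [ 519.74409093 -164.27586104   85.        ] 101.55769549737897 [ 469.3437622 -158.0873036   85.       ] [ 484.53761828 -159.54148283  115.        ] -7.000196217305039
```

The filter is centred at (469.3, -158.1) with yaw -7.0° and its tab centre at x≈469.7. The TCP is already within 1 mm, so I'll go straight down.

{"method": "servo_tool", "body": {"rows": [[0.45,0.05,-0.08,3,0,0,0],[0.45,0,0,3,0,0,0],[0.45,0,0,3,0,0,0],[0.45,0,0,3,0,0,0],[0.45,0,0,3,0,0,0],[0.45,0,0,3,0,0,0],[0.45,0,0,2,0,0,0],[0.45,0,0,2,0,0,0],[0.45,0,0,1.2,0,0,0],[0.45,0,0,0.6,0,0,0],[0.45,0,0,0,0,0,0],[0.45,0,0,0,0,0,0]]}}

```text
clock: 11.2
position: [470.2, -158.4, 91.8]
ee_rot: [0.998, -0.058, 0.0, 0.0]
contact_force: [0.8, -0.0, 0.2]
gripper_width: 38.4
```

{"method": "servo_tool", "body": {"rows": [[0.3,0,0,0,0,0,0],[0.2,0,0,0,0,0,0],[0.18,0,0,0,0,0,0],[0.16,0,0,0,0,0,0],[0.15,0,0,0,0,0,0],[0.145,0,0,0,0,0,0],[0.14,0,0,0,0,0,0],[0.136,0,0,0,0,0,0],[0.132,0,0,0,0,0,0],[0.132,0,0,0,0,0,0],[0.132,0,0,0,0,0,0]]}}

```text
clock: 12.3
position: [469.4, -158.1, 91.6]
ee_rot: [0.998, -0.058, 0.0, -0.0]
contact_force: [-0.2, 0.4, 1.6]
gripper_width: 11.6
```

```bash
python3 - <<'E'
from h import *
w=[]
for i in range(6): get_image('side'); s=read_state(); w.append(s['gripper_width'])
print(np.mean(w),np.std(w),s['contact_force'],s['position'])
E
```

```text
11.729457169217033 0.10429143725177258 [0.04378142 1.37094342 3.36968599] [ 469.38555268 -158.16627231   91.62021665]
```

{"method": "servo_tool", "body": {"rows": [[0.132,0,0,-0.5,0,0,0],[0.132,0,0,-0.7,0,0,0],[0.132,0,0,-1,0,0,0],[0.132,0,0,-1,0,0,0],[0.132,0,0,0,0,0,0]]}}

```text
clock: 13.1
position: [470.6, -158.3, 125.5]
ee_rot: [0.998, -0.058, 0.002, 0.0]
contact_force: [0.2, 0.1, -1.0]
gripper_width: 11.7
```

```bash
python3 - <<'E'
from h import *
w=[];f=[]
for i in range(5):
  if i==0: a=snap('side','d4.png')['image']
  elif i==1: b=snap('wrist','w4.png')['image']
  else: get_image('side')
  s=read_state(); w.append(s['gripper_width']);f.append(s['contact_force'])
print(np.mean(w),np.mean(f,0),s['position'])
cv2.imwrite('pics/v4.png',np.hstack([cv2.resize(a[100:310,290:490],(400,420)),b[:,80:480]])[:,:,::-1])
E
```

```text
11.721426238428615 [-0.03352614 -0.08825347 -1.04778139] [ 468.95846292 -158.11250491  123.15914078]
```

View pics/v4.png

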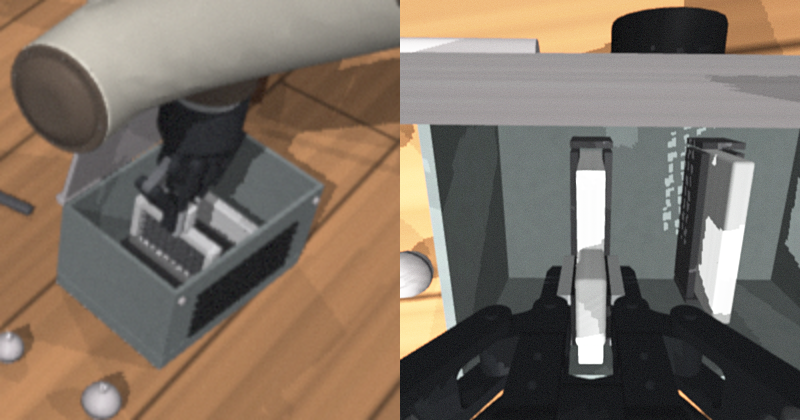

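The filter is gripped centrally and rising: the scale shows -1.05 N, which matches its weight, and the width is 11.7 mm. The blank is still in its slot. I'll keep lifting.

{"method": "servo_tool", "body": {"rows": [[0.132,0,0,-0.7,0,0,0],[0.132,0,0,-1.2,0,0,0],[0.132,0,0,-1.2,0,0,0],[0.132,0,0,-1.2,0,0,0],[0.132,0,0,-1.2,0,0,0],[0.132,0,0,-1.2,0,0,0],[0.132,0,0,-1.2,0,0,0],[0.132,0,0,-1.2,0,0,0],[0.132,0,0,-1.2,0,0,0],[0.132,0,0,-1.2,0,0,0],[0.132,0,0,-1,0,0,0],[0.132,0,0,-0.5,0,0,0]]}}

```text
clock: 14.55
position: [469.7, -158.2, 254.8]
ee_rot: [0.998, -0.058, 0.001, 0.0]
contact_force: [-0.7, -0.2, -0.6]
gripper_width: 11.4
```

```bash
python3 - <<'E'
from h import *
# tray from orange-brown darker: refine by rays through outer bottom/top corners, side view
from itertools import product
S=[(355,196),(443,207),(444,270),(349,238)]
for f,n in(('scene0',1),('side0',1)):
  a=cv2.imread(f'pics/{f}.png')
a=cv2.imread('pics/scene0.png')[180:285,335:460];b=cv2.imread('pics/side0.png')[295:420,165:320]
cv2.imwrite('pics/tray.png',np.hstack([cv2.resize(a,(500,420),interpolation=2)[:, :],cv2.resize(b,(521,420),interpolation=2)])[:, :])
im=cv2.imread('pics/tray.png');cv2.imwrite('pics/tray.png',cv2.resize(im,None,fx=.78,fy=.78)); print(im.shape)
E
```

```text
(420, 1021, 3)
```

View pics/tray.png

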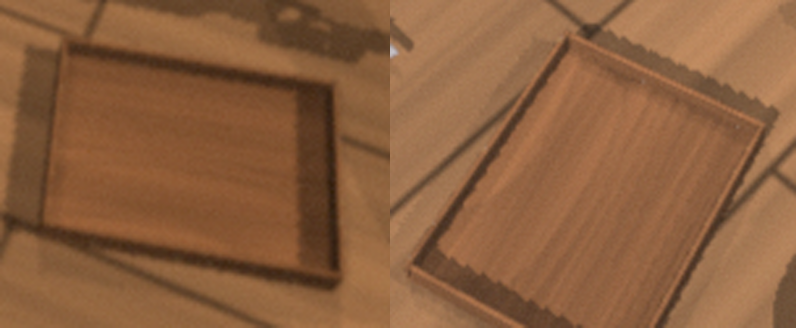

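```bash
python3 - <<'E'
from h import *
P=[onz('scene0',*c,22)[:2] for c in((356.2,193.5),(441.7,207.2),(443.3,267.5),(348.5,253))]
Q=[onz('side0',*c,22)[:2] for c in((308,342.7),(233.6,308.7),(173.4,398))]
print(np.round(P),np.mean(P,0)); print(np.round(Q),(Q[0]+Q[2])/2)
E
```

```text
[[428. 111.]
 [379. 298.]
 [526. 335.]
 [580. 148.]] [478.2617067  223.04994405]
[[419. 108.]
 [567. 148.]
 [517. 337.]] [468.07081369 222.52249902]
```

{"method": "servo_tool", "body": {"rows": [[0.132,-0.1,-1,0,0,0,0],[0.132,-0.2,-2,0,0,0,0],[0.132,-0.3,-3,0,0,0,0],[0.132,-0.4,-3.2,0,0,0,0],[0.132,-0.4,-3.2,0,0,0,0],[0.132,-0.4,-3.2,0,0,0,0],[0.132,-0.4,-3.2,0,0,0,0],[0.132,-0.4,-3.2,0,0,0,0],[0.132,-0.4,-3.2,0,0,0,0],[0.132,-0.4,-3.2,0,0,0,0],[0.132,-0.4,-3.2,0,0,0,0],[0.132,-0.3,-3,0,0,0,0]]}}

```text
clock: 15.75
position: [468.0, 192.0, 252.8]
ee_rot: [0.998, -0.058, -0.001, 0.0]
contact_force: [-0.4, 0.6, -1.0]
gripper_width: 11.7
```

{"method": "servo_tool", "body": {"rows": [[0.132,-0.1,-2,0,0,0,0],[0.132,-0.1,-1,0,0,0,0],[0.132,0,-0.2,0,0,0,0],[0.132,0,0,0.8,0,0,0],[0.132,0,0,1.5,0,0,0],[0.132,0,0,2,0,0,0],[0.132,0,0,2,0,0,0],[0.132,0,0,1.2,0,0,0],[0.132,0,0,0.6,0,0,0],[0.132,0,0,0,0,0,0],[0.132,0,0,0,0,0,0],[0.132,0,0,0,0,0,0]]}}

```text
clock: 16.95
position: [471.3, 222.6, 173.5]
ee_rot: [0.998, -0.058, 0.001, -0.001]
contact_force: [0.8, 0.7, -0.9]
gripper_width: 12.2
```

```bash
python3 - <<'E'
from h import *
s=read_state();print(s['clock'],s['position'],s['ee_rot'].round(4),s['contact_force'],s['gripper_width'])
a=snap('scene','s5.png')['image'];b=snap('side','d5.png')['image']
for f in('s5','d5'): print(f,'lower edge mid pred',proj(f,[s['position'][0],s['position'][1],100]))
cv2.imwrite('pics/v5.png',np.vstack([np.hstack([a[:,60:460],b[:,130:530]])])[:,:,::-1])
E
```

```text
16.95 [471.26854946 222.58647492 173.45529859] [ 9.983e-01 -5.840e-02  8.000e-04 -7.000e-04] [ 0.76994792  0.6969358  -0.92252589] 12.213636936560405
s5 lower edge mid pred [408.15677315 206.61490409]
d5 lower edge mid pred [239.86708876 345.55028229]
```

View pics/v5.png

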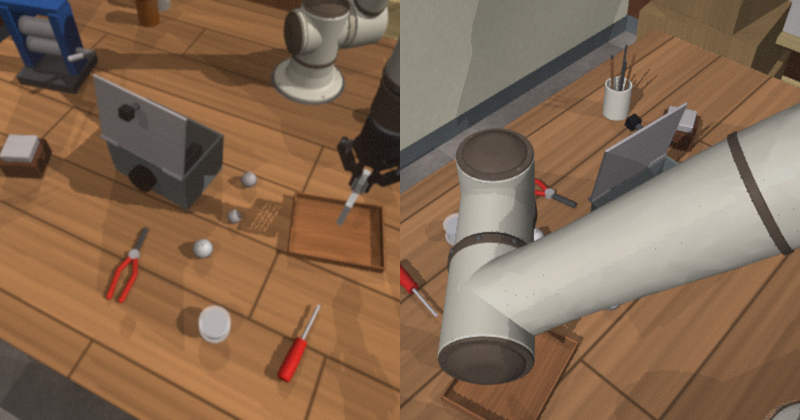

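```bash
python3 - <<'E'
from h import *
w=[];f=[]
for i in range(8): w.append(get_image('wrist') and read_state()['gripper_width']); s=read_state(); f.append(s['contact_force'])
p=s['position'];print(np.mean(w),np.mean(f,0),p)
for dx,z in((50,102),(50,167),(15,167),(15,197)): print(dx,z,proj('s5',[p[0]+dx*.9925,p[1]-dx*.122,z])-[60,0])
a=cv2.imread('pics/scene0.png');b=cv2.imread('pics/s5.png');d=cv2.absdiff(a,b).max(2)
for n,(u,v) in dict(b0=(309,181),b1=(295,217),b2=(262,250),spool=(275,324),pliers=(188,265),driver=(360,343)).items(): print(n,(d[v-25:v+25,u-20:u+20]>60).sum())
cv2.imwrite('pics/f.png',cv2.resize(b[140:260,360:480],None,fx=4,fy=4,interpolation=2))
E
```

```text
11.768616431044586 [ 0.1202094   0.14083259 -1.28514517] [470.72582755 222.29585062 172.50594501]
50 102 [338.4767929 223.6196705]
50 167 [348.23097465 205.26409896]
15 167 [355.53930581 192.14232768]
15 197 [360.72305761 182.41047781]
b0 194
b1 3
b2 0
spool 0
pliers 0
driver 0
```

View pics/f.png

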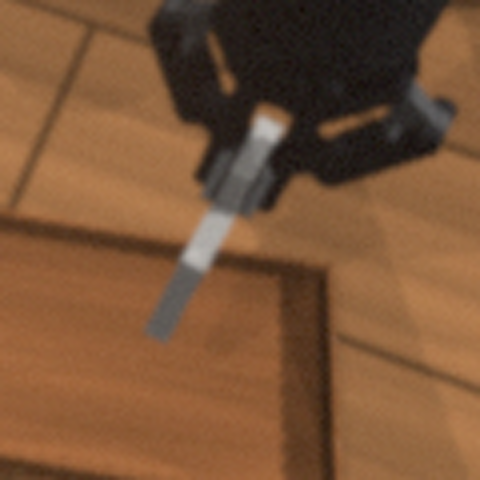

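Filter corners in this crop, at full-frame (399.5,225) and (407.5,207), lie within 2 px of the predicted upright pose. I'm handing in.

```bash
python3 -c "
from bench import *
print(job_done()); print(read_state()['clock'])"
```

```text
the job is handed in; nothing more can be done
None
the job is handed in; nothing more can be done
```

I opened the flap by its knob to about 1.47 rad and it stayed open. I then drew the filter plate straight up out of its +y slot and handed the job in at about 17 s, with the arm still holding it over the tray.

- **Grip:** the move tool fixes the force limit at 60 N, so I limited the squeeze with the opening command instead. I calibrated this on the knob. The filter was held at an 11.75 mm reading, which I estimate as 15–20 N; there is no direct grip-force reading.
- **Filter pose:** the tool points straight down and the filter's lower edge is about 101 mm above the bench. In the scene picture its corners sit within 2 px of the predicted upright pose, and the measured load of about 1.3 N matches its weight.
- **Tray centring:** the filter is within about 8 mm of the tray's middle. The two camera views put the tray's centre 10 mm apart in x, so I used their average.
- **Flap and bystanders:** the flap was still open in the last picture. The small balls, spool, pliers and screwdriver were unchanged. The image area around `bola0` did differ, probably from the opened flap's changed shadow, but the ball itself is at the same pixel.
- **Blanking plate:** it was still in its slot when I last saw it, at the start of the lift. I did not look into the box again after that.

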